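# Hold the next sample down in the right touch mixer

### The job

Take the vessel that stands in the tray's 'next' bay (the bay at the end with the upright tab) and put it upright into the touch mixer whose cup fits it: the slim vial belongs in the narrow cup, the small bottle in the wide cup. Press the cup down with it to half its stroke (6 mm of 12, when the bright stem under the cup has just vanished into the collar), keep it there for at least three seconds, and finish still gripping the vessel and holding it pressed at half stroke. Leave the vessel in the waiting bay, the other mixer and the glassware around alone.

Things in the scene. Friction and masses are not known exactly. Their poses are not given: they have to be found in the camera images.
- vial: slim clear screw-cap vial, 16 mm diameter, 59 mm tall with its cap, about 20 g; origin at the centre of its underside, z up. Stands in one of the two tray bays.
- small_bottle: small brown glass bottle with a narrower screw cap, 42 mm body diameter, 85 mm tall; the straight body reaches to about 50 mm; about 120 g; origin at the centre of its underside, z up. Stands in the other tray bay.
- tray: fixed white two-bay tray, 100 mm (its x) by 220 mm (its y), floor 4 mm thick, rim and the divider between the bays 12 mm high; origin under its centre on the worktop. At its -y end, by the 'next' bay, stands an upright tab 50 mm wide and 35 mm high, on the outside of the rim.
- next_bay (a point): centre of the floor of the 'next' bay, beside the upright tab, 54 mm from the tray's centre along its -y; its axes are the tray's
- waiting_bay (a point): centre of the floor of the waiting bay, 54 mm from the tray's centre along its +y
- narrow_mixer: fixed touch mixer with the narrow cup: white housing 105 x 105 x 60 mm, aluminium collar up to 68 mm; origin on the worktop under its centre, on the cup's vertical axis. Black rubber cup, open upward: floor 22 mm across, mouth flared to 30 mm, outside 38 mm, 11 mm deep; at rest its floor is at 79 mm, its rim at 90 mm. The wide mixer looks alike but for cup and collar; they may swap places.
- wide_mixer: fixed touch mixer with the wide cup: white housing 105 x 105 x 60 mm, aluminium collar up to 68 mm; origin on the worktop under its centre, on the cup's vertical axis. Black rubber cup, open upward: floor 50 mm across, mouth flared to 58 mm, outside 66 mm, 11 mm deep; at rest its floor is at 79 mm, its rim at 90 mm. The narrow mixer looks alike but for cup and collar; they may swap places.
- narrow_seat (a point): centre of the inner floor of the narrow cup (where the vessel's underside rests), z up; moves with the cup
- wide_seat (a point): centre of the inner floor of the wide cup (where the vessel's underside rests), z up; moves with the cup
- narrow_cup (a joint): travel of the narrow cup in m: 0 at rest (up), grows as it is pressed straight down, 0.012 at the lower stop. Spring: 2.4 N at 0, 6 N at 0.006, 9.6 N at 0.012. At 0.006 the underside of the rubber cup is level with the collar's top: the 6 mm of bright stem seen at rest has just vanished.
- wide_cup (a joint): travel of the wide cup in m: 0 at rest (up), grows as it is pressed straight down, 0.012 at the lower stop. Spring: 2.4 N at 0, 6 N at 0.006, 9.6 N at 0.012. At 0.006 the underside of the rubber cup is level with the collar's top: the 6 mm of bright stem seen at rest has just vanished.
- flask: bystander: small conical flask, 65 mm diameter, 104 mm tall, behind the mixers; origin at the centre of its underside
- stopper: bystander: rubber stopper, 26 mm, 25 mm tall, behind the mixers; origin at the centre of its underside
- beaker_100: bystander: small plastic beaker, 57 mm wide, 68 mm tall, behind the tray; origin at the centre of its underside
There are look-alikes about, which are no part of the job. What is shaped like the narrow_mixer but green is not meant.

How it is judged (in metres and radians):
On the way, in this order (a step that is already met when the one before it is completed fails the run):
1. the vessel from the next bay is lifted in the gripper, the other one still in the waiting bay (((height (world z) of vial above 0.05 m and contact force between vial and the fingers above 1 N and horizontal distance between small_bottle and waiting_bay below 0.03 m and distance of small_bottle from where it was at the start of the episode below 0.02 m) or (height (world z) of small_bottle above 0.05 m and contact force between small_bottle and the fingers above 1 N and horizontal distance between vial and waiting_bay below 0.03 m and distance of vial from where it was at the start of the episode below 0.02 m))), for 0.1 s.
2. the vessel, upright in the cup that fits it, keeps the cup pressed at half stroke (4 to 8 mm) for 3 s (((horizontal distance between vial and narrow_seat below 0.007 m and z of vial in the frame of narrow_seat below 0.006 m and angle between vial's own z axis and vertical below 0.2 rad and value of joint narrow_cup between 0.004 and 0.008 m and contact force between vial and narrow_mixer above 2 N and contact force between vial and the fingers above 2 N and contact force between each of the arm, the fingers and narrow_mixer below 0.5 N and value of joint wide_cup below 0.002 m and angle between small_bottle's own z axis and vertical below 0.1 rad and horizontal distance between small_bottle and waiting_bay below 0.03 m and distance of small_bottle from where it was at the start of the episode below 0.02 m) or (horizontal distance between small_bottle and wide_seat below 0.007 m and z of small_bottle in the frame of wide_seat below 0.006 m and angle between small_bottle's own z axis and vertical below 0.2 rad and value of joint wide_cup between 0.004 and 0.008 m and contact force between small_bottle and wide_mixer above 2 N and contact force between small_bottle and the fingers above 2 N and contact force between each of the arm, the fingers and wide_mixer below 0.5 N and value of joint narrow_cup below 0.002 m and angle between vial's own z axis and vertical below 0.1 rad and horizontal distance between vial and waiting_bay below 0.03 m and distance of vial from where it was at the start of the episode below 0.02 m))), for 3 s.
At the end, for the whole second after the job is handed in: Vessel from the next bay upright (0.2 rad) in its fitting cup, 7 mm of axis, 6 mm of floor, gripped, keeping the cup 4 to 8 mm down; robot not touching the mixer (under 0.5 N); other cup under 2 mm; other vessel upright (0.1 rad) in the waiting bay, moved under 20 mm (((horizontal distance between vial and narrow_seat below 0.007 m and z of vial in the frame of narrow_seat below 0.006 m and angle between vial's own z axis and vertical below 0.2 rad and value of joint narrow_cup between 0.004 and 0.008 m and contact force between vial and narrow_mixer above 2 N and contact force between vial and the fingers above 2 N and contact force between each of the arm, the fingers and narrow_mixer below 0.5 N and value of joint wide_cup below 0.002 m and angle between small_bottle's own z axis and vertical below 0.1 rad and horizontal distance between small_bottle and waiting_bay below 0.03 m and distance of small_bottle from where it was at the start of the episode below 0.02 m) or (horizontal distance between small_bottle and wide_seat below 0.007 m and z of small_bottle in the frame of wide_seat below 0.006 m and angle between small_bottle's own z axis and vertical below 0.2 rad and value of joint wide_cup between 0.004 and 0.008 m and contact force between small_bottle and wide_mixer above 2 N and contact force between small_bottle and the fingers above 2 N and contact force between each of the arm, the fingers and wide_mixer below 0.5 N and value of joint narrow_cup below 0.002 m and angle between vial's own z axis and vertical below 0.1 rad and horizontal distance between vial and waiting_bay below 0.03 m and distance of vial from where it was at the start of the episode below 0.02 m))); the arm keeps its last pose, push and grip.
It fails at once if the flask is pushed more than 30 mm (distance of flask from where it was at the start of the episode above 0.03 m).
It fails at once if the stopper is pushed more than 30 mm (distance of stopper from where it was at the start of the episode above 0.03 m).
It fails at once if the beaker is pushed more than 30 mm (distance of beaker_100 from where it was at the start of the episode above 0.03 m).
It also fails if it takes over 42 s, if anything falls off the work surface, if the arm or the gripper's body presses on something with over 40 N, if the wrist force passes 120 N, or if a joint passes its speed limit or range.

### The arm

A 6-joint arm with a two-finger parallel gripper is mounted at the origin on a cart in front of the work surface, level with it; the furniture and walls round the work are solid. World frame = base frame: x ahead of the robot, y to its left, z up, the work surface at z = 0. Lengths are in mm, angles in rad, forces in N, time in s.
With the tool pointing down it reaches from about 375 to 750 mm from the base axis. Payload 9 kg.
Tool frame: the origin (TCP) lies at the very end of the fingers, on their centre line; the grasp point (between the pads) lies 19 mm behind it (ctrl.hold_point_z is the distance from the TCP to the grasp point, in mm); z points along the fingers, y is the line along which they close (so a half turn about z gives the same grasp; the last joint's range is limited). The gripper opens to 85 mm and grips with 20 to 120 N. Pads are 22 mm wide; open, the fingers measure 114 mm over their backs; the gripper's body (76 mm by 85 mm) begins 54 mm behind the grasp point. The pads swing forward as they close: fully open they stand 13 mm farther back than shut.
Start: joints at [1.061, 0.104, 0.097, 1.564, 0, 1.353], TCP at [172.61, 574.667, 231.331] pointing down, gripper open.
Joint ranges: [-2.99, 2.99], [-0.84, 1.86], [-1.1, 1.16], [-1.84, 2.11], [-1.51, 1.56], [-3.14, 3.14]. Speed limits (rad/s): [2.22, 2.22, 2.57, 3.14, 3.14, 3.14].

### API

Orientations are given as a rotation vector (axis times angle).
In Python, from rig import get_obs, optics, job, ctrl gives the robot as it stands. The module is installed in compiled form; this text tells all that it offers.
- The arm moves only by the shell command python3 -m jog 'ROWS' [OPENING] [FORCE]. ROWS is JSON, a list that holds one entry, the list of rows, each a list of 4 numbers: the shift along the world's x, y, z in m, then the turn about the world's z in degrees. In form: [[[dx, dy, dz, turn], ...]]. A call has 1 to 12 rows; each row shifts and turns the commanded pose from where the row before left it; what a row does not reach is not made up. A row lasts 1/10 s, in which the tool goes at most 50 mm and 8.59 degrees, less where a joint would pass 70% of its speed; a pose out of reach is approached as far as the arm can. A call is refused whole if a number of a shift passes 0.05 or a number of a turn 8.59, either way. A call with a gripper value outside its range is refused whole. OPENING is the finger opening in m, from 0 to 0.0854, set as the call begins (- or left out, the last holds). The fingers move at their own pace and stop on an object; FORCE is the grip in N (left out, the last holds). Time passes only in rows, so rows that do not move let the fingers close. It gives the time, the measured TCP pose, the force, the opening and the grip force at its end, in the units of the state.
- get_obs(): the state, without advancing time (a new reading comes with each control period).
- optics.grab_frame(name): name is "scene" or "top"; returns the picture (480x640x3 uint8, red, green, blue); there is no depth.
- optics.camera_model(name): a dict with "fx", "fy", "cx", "cy" (pixels), "pose" (4x4, takes a point from camera to world coordinates). Camera axes: x right, y down, z forward; pixel columns grow to the right and rows downward; lengths in mm; the calibration is good to about 2 mm. A picture is of the moment at which its call begins. camera_model takes no time and is no camera call.
- job.close_job(): hands the job in; it is judged then, once.
The state is a dict: "time": time; "joint_pos": joint angles; "joint_velocities": joint speeds; "joint_torque": joint torques, N m; "position": TCP position; "orientation": TCP orientation; "wrist_force": force on the tool from outside, world axes, zero at the start; "wrist_torque": the same for the moment, N m; "grip_width": finger opening in mm; "grip_force": force on a finger pad.
Only numpy, scipy, OpenCV 4.12 (cv2) and the standard library are available. Lean on these libraries where they do the work, as an engineer would, in place of code of your own. Each camera call takes 0.05 s, during which the arm holds its last target. There are 200 camera calls.

## Working session

There is one attempt and no reset: what is moved stays moved. The work goes in short steps, Python scripts to look and compute and a shell command to move; the robot and the scene stay as the last step left them, time stands still between calls to the robot, and variables do not carry over. Pictures are saved under pics/ and viewed, at most 10 in all, crops included, and the job is handed in when it is done.

```bash
mkdir -p pics; python3 - <<'E'
from rig import get_obs, optics
import cv2, numpy as np
s=get_obs();print(s['time'],s['position'],s['orientation'])
for n in("scene","top"):
    cv2.imwrite(f"pics/{n}0.png",optics.grab_frame(n)[:,:,::-1])
    m=optics.camera_model(n);print(n,m['fx'],m['fy'],m['cx'],m['cy'],np.round(m['pose'],3).tolist())
E
```

```text
0.0 [172.43909038 574.36648458 230.54359647] [-4.56679411e-01 -3.10776506e+00  1.82448660e-03]
scene 569.1064428520218 569.1064428520218 310.32027002867704 242.14099232281717 [[0.61, -0.356, 0.708, -603.057], [-0.792, -0.267, 0.549, -1050.763], [-0.007, -0.895, -0.445, 854.107], [0.0, 0.0, 0.0, 1.0]]
top 595.8488701420583 595.8488701420583 325.1853062652212 237.54790588243995 [[-0.042, -0.965, 0.257, 202.176], [-0.999, 0.041, -0.01, -93.613], [-0.001, -0.257, -0.966, 1617.114], [0.0, 0.0, 0.0, 1.0]]
```

View pics/scene0.png

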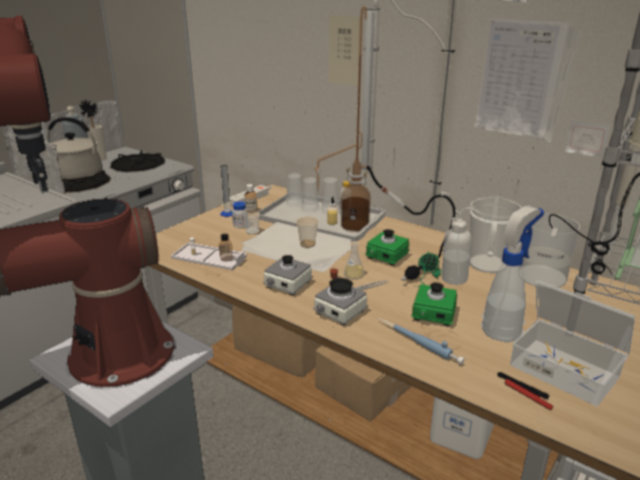

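View pics/top0.png

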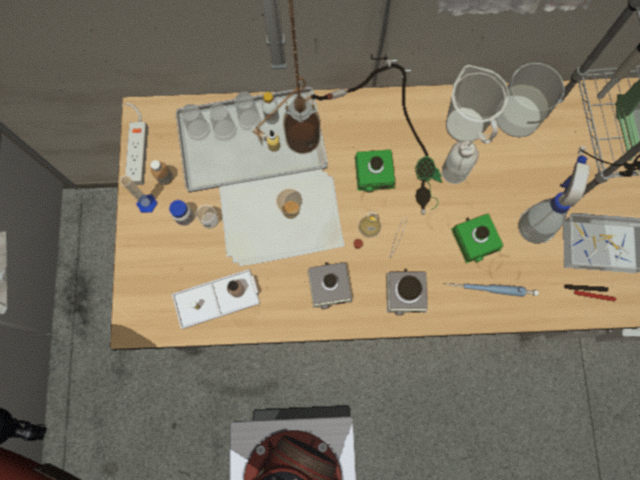

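The scene view shows the tray at (208,255), with the vial at (193,248) and the bottle at (226,248). The grey mixers are at (288,274) and (341,300). In the top view the vial is at (199,304), the bottle at (236,287), the narrow mixer at (330,284), the wide mixer at (408,290), and the green look-alikes at (376,168) and (480,235). I still need to find which end has the tab.

```bash
python3 - <<'E'
import cv2, numpy as np
a=cv2.imread('pics/scene0.png');b=cv2.imread('pics/top0.png')
r=lambda i,x,y,w,h:cv2.resize(i[y:y+h,x:x+w],(400,300),interpolation=cv2.INTER_CUBIC)
cv2.imwrite('pics/crop1.png',np.vstack([np.hstack([r(a,165,215,100,75),r(a,260,240,120,90)]),np.hstack([r(b,165,260,100,75),r(b,300,240,140,105)])]))
E
```

```text
(no output)
```

View pics/crop1.png

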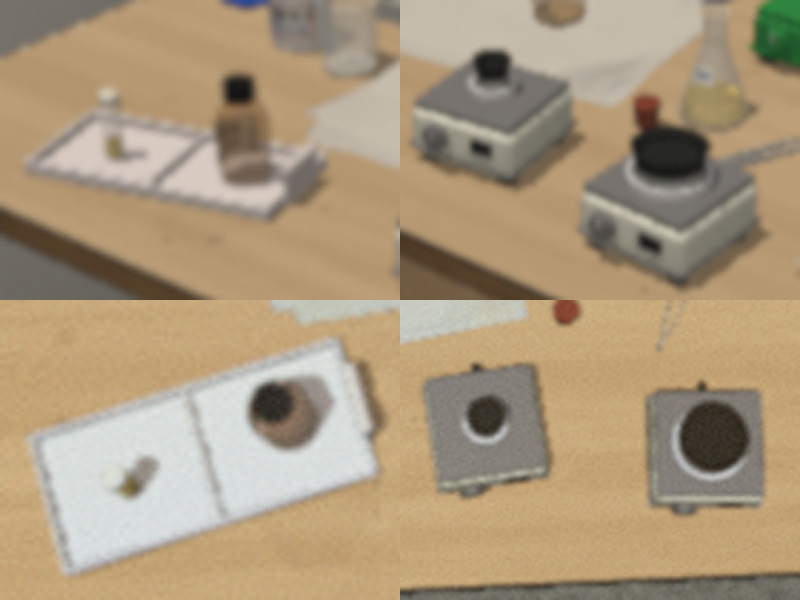

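The tab stands at the bottle's end of the tray, so the small bottle goes into the wide cup.

What could be mistaken for the targets, by top-view pixel:
- **Vessels:** the vial at (199,304) is in the waiting bay. The bottle at (236,287) is in the tab bay, so it is the one to take. Other brown or dark-capped bottles stand at (302,130) and (158,172).
- **Mixers:** the narrow grey one is at (330,284) and the wide grey one, my choice, is at (408,288). The green ones at (376,168) and (480,235) are not meant.

Next I measure by fitting silhouettes in both views.

```bash
cat > h.py <<'E'
import cv2, numpy as np
from scipy.optimize import least_squares
from rig import optics
M={n:optics.camera_model(n) for n in("scene","top")}
def proj(n,P):
    m=M[n];T=np.linalg.inv(m['pose']);p=np.atleast_2d(P)@T[:3,:3].T+T[:3,3]
    return np.c_[m['fx']*p[:,0]/p[:,2]+m['cx'],m['fy']*p[:,1]/p[:,2]+m['cy']]
A=np.linspace(0,2*np.pi,60)
def hull(n,c,rings): # rings: (radius, z offset)
    P=np.vstack([np.c_[c[0]+r*np.cos(A),c[1]+r*np.sin(A),0*A+c[2]+z] for r,z in rings])
    return cv2.convexHull(proj(n,P).astype(np.float32))[:,0]
def cen(n,c,rings):
    m=cv2.moments(hull(n,c,rings));return np.array([m['m10'],m['m01']])/m['m00'],m['m00']
def blob(img,box,thr): # soft dark blob centroid
    x,y,w,h=box;g=img[y:y+h,x:x+w].max(2).astype(np.uint8)
    g=cv2.resize(g,None,fx=8,fy=8,interpolation=cv2.INTER_CUBIC)
    k,l,st,ce=cv2.connectedComponentsWithStats((g<thr).astype(np.uint8))
    i=1+np.argmax(st[1:,4]);return (ce[i]+.5)/8-.5+[x,y],st[i,4]/64,st[i,:4]/8
def fit(obs,rings,c0):
    f=lambda c:np.concatenate([cen(n,c,rings)[0]-o for n,o in obs.items()])
    r=least_squares(f,c0);return r.x,r.fun
E
python3 - <<'E'
from h import *
I={n:cv2.imread(f'pics/{n}0.png') for n in M}
def run(nm,boxes,thr,rings,c0):
    o={}
    for n,b in boxes.items():
        c,a,s=blob(I[n],b,thr);o[n]=c;print(nm,n,c.round(2),'area',round(a,1),s.round(1))
    x,f=fit(o,rings,c0);print('  ->',x.round(1),'res',f.round(2),'model area',[round(float(cen(n,x,rings)[1]),1) for n in boxes])
for t in(60,75,90):
    run('cup%d'%t,dict(scene=(322,270,40,28),top=(388,268,42,42)),t,[(33,0),(33,-16)],[500,-200,90])
    run('cap%d'%t,dict(scene=(215,228,20,16),top=(225,276,18,18)),t,[(12,0),(12,-20)],[500,200,89])
E
```

```text
cup60 scene [340.43 285.61] area 269.8 [ 8.4  8.  21.4 15.8]
cup60 top [409.37 287.61] area 373.4 [10.8  8.6 22.8 22.6]
  -> [ 465.4 -321.8   93.2] res [ 0.08 -0.31 -0.23  0.2 ] model area [384.4, 533.7]
cap60 scene [224.25 237.08] area 29.3 [6.9 6.8 5.8 5.6]
cap60 top [232.55 285.37] area 52.0 [3.6 5.6 8.6 8.4]
  -> [492.  137.5  91.9] res [-0.14  0.    0.04 -0.01] model area [65.6, 82.1]
cup75 scene [340.41 285.6 ] area 301.7 [ 8.1  6.5 22.  17.9]
cup75 top [409.37 287.44] area 424.4 [10.4  7.9 23.6 23.8]
  -> [ 465.1 -322.    94. ] res [ 0.14 -0.51 -0.08  0.41] model area [384.6, 534.3]
cap75 scene [224.25 237.08] area 35.5 [6.5 6.5 6.5 6.1]
cap75 top [232.64 285.4 ] area 64.7 [3.4 5.4 9.4 9. ]
  -> [503.1 148.2  56.1] res [ 0.83  8.06 -2.04 -1.59] model area [63.7, 78.6]
cup90 scene [340.15 285.21] area 346.7 [ 7.8  3.5 22.8 21.4]
cup90 top [409.44 287.33] area 453.8 [10.1  7.4 24.2 24.5]
  -> [ 467.1 -321.    91. ] res [ 0.47  0.43 -0.78 -0.03] model area [383.3, 531.8]
cap90 scene [224.29 237.12] area 41.9 [6.2 6.2 7.1 6.8]
cap90 top [232.72 285.45] area 75.4 [ 3.1  5.1 10.1  9.5]
  -> [489.6 135.7  93.1] res [-0.33  0.03  0.52  0.68] model area [65.8, 82.2]
```

```bash
python3 -m jog '[[[0.023,-0.031,-0.003,-4.6],[0.023,-0.031,-0.003,-4.6],[0.023,-0.031,-0.003,-4.6],[0.023,-0.031,-0.003,-4.6],[0.023,-0.031,-0.003,-4.6],[0.023,-0.031,-0.003,-4.6],[0.023,-0.031,-0.003,-4.6],[0.023,-0.031,-0.003,-4.6],[0.023,-0.031,-0.003,-4.6],[0.023,-0.031,-0.003,-4.6],[0.023,-0.031,-0.003,-4.6],[0.023,-0.031,-0.003,-4.6]]]' 0.0854 30
```

```text
time: 1.3
position: [449.2, 201.2, 195.0]
orientation: [-1.849, -2.54, 0.0]
wrist_force: [0.4, 1.4, 0.4]
grip_width: 85.7
grip_force: 0.0
```

```bash
python3 -m jog '[[[0.021,-0.032,0,0],[0.021,-0.032,0,0],[0,0,-0.03,0],[0,0,-0.03,0],[0,0,-0.015,0],[0,0,0,0]]]' && python3 - <<'E'
from h import *
a=optics.grab_frame('scene')[:,:,::-1];b=optics.grab_frame('top')[:,:,::-1]
r=lambda i,x,y,w,h:cv2.resize(i[y:y+h,x:x+w],(400,300),interpolation=cv2.INTER_CUBIC)
cv2.imwrite('pics/crop2.png',np.hstack([r(a,165,190,120,90),r(b,165,240,120,90)]))
E
```

```text
time: 1.9
position: [488.9, 138.7, 118.0]
orientation: [-1.843, -2.54, 0.004]
wrist_force: [0.2, 0.8, 1.4]
grip_width: 85.5
grip_force: 0.0
```

View pics/crop2.png

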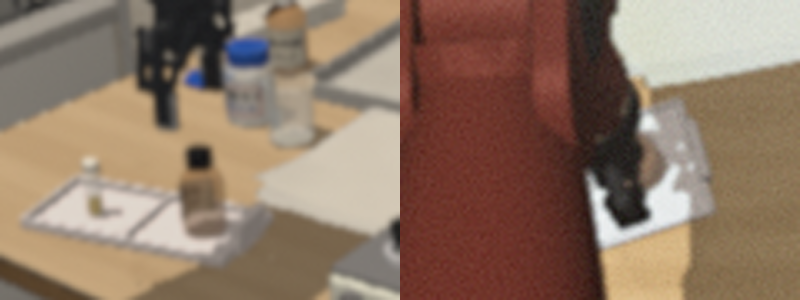

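The crop shows the fingers above the bottle: tips at about scene (214,227) and (231,215), cap at (225,237). I'll check this against where the TCP should project.

```bash
python3 - <<'E'
from h import *
u=np.array([np.cos(.312),np.sin(.312),0])
p=np.array([490,137.5,118])
print(proj('scene',[p,p+u*50-[0,0,10],p-u*50-[0,0,10],p+u*50+[0,0,13],p-u*50+[0,0,13],[491.5,137,89]]).round(1))
E
python3 -m jog '[[[0.001,-0.001,-0.015,0],[0,0,-0.015,0],[0,0,-0.02,0],[0,0,-0.02,0],[0,0,-0.015,0],[0,0,-0.01,0],[0,0,0,0],[0,0,0,0]]]'
```

```text
[[222.8 226.8]
 [230.4 223.3]
 [215.3 236.4]
 [229.9 216.7]
 [214.7 229.5]
 [224.  235.1]]
time: 2.8
position: [491.9, 137.7, 25.7]
orientation: [1.845, 2.543, 0.0]
wrist_force: [-0.3, -0.3, 0.4]
grip_width: 85.7
grip_force: 0.0
```

```bash
python3 -m jog '[[[0,0,-0.003,0],[0,0,0,0],[0,0,0,0],[0,0,0,0],[0,0,0,0],[0,0,0,0],[0,0,0,0],[0,0,0,0],[0,0,0,0],[0,0,0,0]]]' 0.03 40
```

```text
time: 3.8
position: [492.0, 137.7, 22.9]
orientation: [1.844, 2.542, 0.001]
wrist_force: [-0.9, -0.5, 5.2]
grip_width: 40.6
grip_force: 40.8
```

```bash
python3 -m jog '[[[0,0,0.005,0],[0,0,0.01,0],[0,0,0.02,0],[0,0,0.03,0],[0,0,0.03,0],[0,0,0.03,0],[0,0,0.005,0],[0,0,0,0],[0,0,0,0],[0,0,0,0]]]'; python3 -c "
from rig import get_obs
s=get_obs();print(s['wrist_torque'],s['wrist_force'])"
```

```text
time: 4.8
position: [490.7, 137.7, 150.8]
orientation: [-1.844, -2.541, 0.002]
wrist_force: [0.6, 0.6, -0.6]
grip_width: 41.2
grip_force: 40.6
[-0.03142099  0.00563766  0.04888319] [ 0.60166773  0.58823094 -0.56605658]
```

```bash
python3 -m jog '[[[-0.002,-0.02,0,0],[-0.002,-0.04,0,0],[-0.002,-0.04,0,0],[-0.002,-0.042,0,0],[-0.002,-0.042,0,0],[-0.002,-0.042,0,0],[-0.002,-0.042,0,0],[-0.002,-0.042,0,0],[-0.002,-0.042,0,0],[-0.002,-0.042,0,0],[-0.002,-0.04,0,0],[-0.002,-0.02,0,0]]]'; python3 -m jog '[[[0,-0.003,0,0],[0,0,0,0],[0,0,0,0],[0,0,0,0]]]'; python3 - <<'E'
from h import *
a=optics.grab_frame('scene')[:,:,::-1];b=optics.grab_frame('top')[:,:,::-1]
cv2.imwrite('pics/scene3.png',a);cv2.imwrite('pics/top3.png',b)
r=lambda i,x,y,w,h:cv2.resize(i[y:y+h,x:x+w],(400,300),interpolation=cv2.INTER_CUBIC)
cv2.imwrite('pics/crop3.png',np.hstack([r(a,290,235,100,75),r(b,360,240,100,75)]))
E
```

```text
time: 6.0
position: [466.5, -318.8, 150.9]
orientation: [-1.847, -2.54, 0.0]
wrist_force: [1.0, -0.1, -1.0]
grip_width: 40.8
grip_force: 40.6
time: 6.4
position: [467.9, -318.0, 152.3]
orientation: [-1.843, -2.544, -0.0]
wrist_force: [-0.7, 0.3, -0.9]
grip_width: 40.5
grip_force: 40.7
```

View pics/crop3.png

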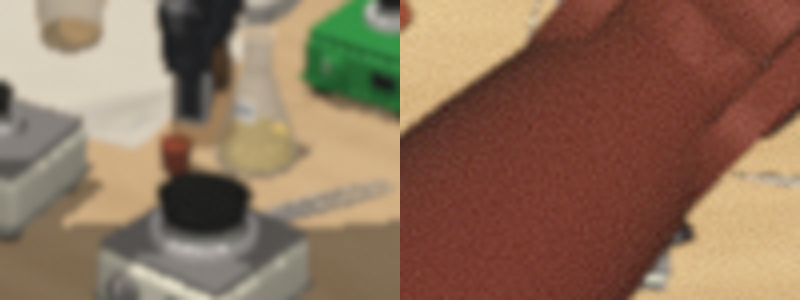

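The crop shows the bottle held above the cup: bottle underside at scene (340,271), cup at (341,285). The arm hides the cup in the top view. I'll overlay the models to refine the offset.

```bash
python3 - <<'E'
from h import *
def ov(f,n,x,y,w,h,hs):
    s=400/w;i=cv2.resize(cv2.imread(f)[y:y+h,x:x+w],(400,int(h*s)),interpolation=cv2.INTER_CUBIC)
    i=np.clip(i.astype(float)*1.5,0,255).astype(np.uint8)
    for H,c in hs:
        cv2.polylines(i,[((H-[x,y]+.5)*s-.5).round().astype(int)],True,c,1)
    return i
c=[466,-321.5,90];R=[(33,0),(33,-16)];b=[467.3,-318.5,132]
G=(0,255,0);Y=(0,255,255);C=(255,0,255)
hs=lambda n:[(hull(n,c,R),G),(hull(n,c,[(29,0)]),Y)]
A_=ov('pics/scene3.png','scene',316,245,50,62,hs('scene')+[(hull('scene',b,[(21,0),(21,45)]),C)])
B_=ov('pics/top0.png','top',384,262,50,62,hs('top'))
cv2.imwrite('pics/ov.png',np.hstack([A_,B_]))
E
```

```text
(no output)
```

View pics/ov.png

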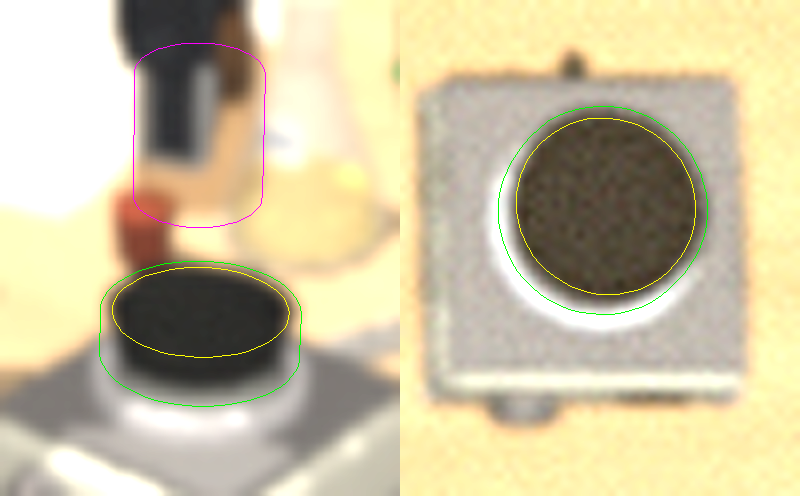

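```bash
python3 - <<'E'
from h import *
a=cv2.imread('pics/scene0.png').astype(int);b=cv2.imread('pics/scene3.png').astype(int)
# background scaled for shading; chroma change
f=lambda i:i/(i.sum(2,keepdims=True)+1)*300
d=np.abs(f(a)-f(b)).max(2).round().astype(int)
print('lum');L=(b-a).sum(2)//3
for y in range(252,278):print(y,' '.join('%4d'%v for v in L[y,326:358]))
E
```

```text
lum
252   20   21   20   17   -7  -57 -103 -130 -144 -149 -149 -152 -153 -152 -146 -139 -135 -133 -130 -125 -108  -74  -33   -3   12   16   17   16   17   15   16   17
253   21   20   20   19    5  -23  -55  -98 -132 -147 -152 -152 -153 -148 -131 -116 -117 -124 -126 -119 -102  -69  -33   -4   11   17   17   16   17   16   16   16
254   20   20   20   21   17    7  -19  -70 -115 -139 -150 -151 -152 -142 -118  -97  -95 -109 -118 -112  -97  -68  -32   -5   12   16   17   17   18   17   15   16
255   21   21   21   21   21   17   -7  -60 -106 -132 -144 -148 -149 -138 -110  -84  -81  -97 -109 -107  -94  -65  -29   -2   12   17   18   17   17   17   17   17
256   21   21   20   21   21   17   -5  -56 -102 -128 -143 -147 -146 -133 -102  -75  -71  -89 -100  -99  -84  -55  -23    1   15   18   18   17   18   18   16   17
257   21   21   20   21   21   17   -7  -56 -100 -127 -143 -146 -140 -124  -92  -64  -62  -76  -82  -79  -67  -43  -18    4   14   16   17   17   18   17   17   16
258   20   21   20   20   20   16   -8  -56 -100 -127 -143 -141 -133 -112  -82  -58  -58  -61  -56  -53  -46  -3
[... 2467 characters left out ...]
  16   15   16   15   16   16   16   15   16
274   18   18   18   15   11    7    7    6    7    6    7   12   16   16   19   17   17   17   15   14   14   15   15   16   16   17   16   16   17   16   15   15
275   18   18   17   16   12    8    6    6    6    6    6   10   15   16   18   17   18   17   16   14   13   14   14   15   15   16   17   16   15   15   16   16
276   16   19   18   16   13    8    7    6    5    6    7    9   12   13   14   15   16   16   14   14   14   15   14   15   15   16   16   15   15   15   15   14
277   18   17   17   17   14   11    7    4    4    3    3    5    8    8   11   10   12   13   12   12   12   12   13   14   15   16   14   15   14   14   15   15
```

```bash
python3 - <<'E'
from rig import get_obs,optics
import numpy as np
P=[]
for i in range(6):
    optics.grab_frame('scene');s=get_obs();P.append(np.r_[s['position'],s['wrist_force']])
P=np.array(P);print(P.round(1));print(P.mean(0).round(2))
E
```

```text
[[ 4.679e+02 -3.186e+02  1.525e+02  3.000e-01  2.000e-01 -8.000e-01]
 [ 4.678e+02 -3.188e+02  1.525e+02  2.000e-01  6.000e-01 -1.100e+00]
 [ 4.678e+02 -3.189e+02  1.525e+02 -6.000e-01 -5.000e-01 -5.000e-01]
 [ 4.678e+02 -3.190e+02  1.524e+02  0.000e+00 -4.000e-01 -1.600e+00]
 [ 4.677e+02 -3.192e+02  1.524e+02  5.000e-01 -2.000e-01 -1.400e+00]
 [ 4.677e+02 -3.192e+02  1.524e+02 -4.000e-01  4.000e-01 -9.000e-01]]
[ 467.77 -318.94  152.45    0.      0.     -1.06]
```

```bash
python3 -m jog '[[[-0.002,-0.002,-0.005,0],[0,0,-0.01,0],[0,0,-0.01,0],[0,0,-0.01,0],[0,0,-0.005,0],[0,0,0,0],[0,0,0,0],[0,0,0,0],[0,0,0,0],[0,0,0,0]]]'; python3 - <<'E'
from h import *
b=optics.grab_frame('scene')[:,:,::-1];cv2.imwrite('pics/scene4.png',b)
i=cv2.resize(b[245:305,310:370],(600,600),interpolation=cv2.INTER_CUBIC);cv2.imwrite('pics/c4.png',i)
E
```

```text
time: 7.8
position: [465.8, -321.5, 112.7]
orientation: [1.844, 2.542, -0.0]
wrist_force: [-0.2, -0.1, -0.1]
grip_width: 40.5
grip_force: 40.6
```

View pics/c4.png

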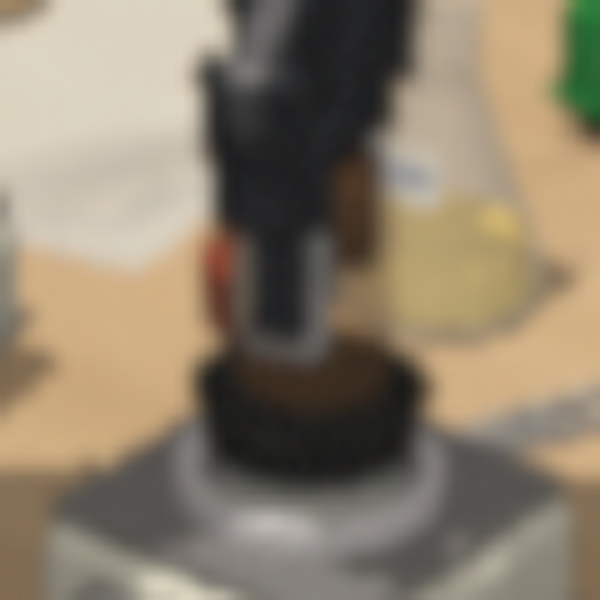

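The crop shows the bottle's underside just above the cup mouth and centred on it: bottle columns 230–392, cup 205–422. I descend gently and watch the force.

```bash
python3 -m jog '[[[0,0,-0.004,0],[0,0,-0.003,0],[0,0,-0.003,0],[0,0,-0.002,0],[0,0,0,0],[0,0,0,0],[0,0,0,0],[0,0,0,0]]]'; python3 -m jog '[[[0,0,-0.002,0],[0,0,0,0],[0,0,0,0],[0,0,0,0]]]'; python3 -c "
from rig import get_obs
s=get_obs();print(s['wrist_torque'])"
```

```text
time: 8.65
position: [465.7, -321.4, 100.5]
orientation: [1.845, 2.543, 0.0]
wrist_force: [0.6, -0.2, -0.8]
grip_width: 40.6
grip_force: 40.6
time: 9.05
position: [465.6, -321.3, 98.3]
orientation: [1.845, 2.543, 0.0]
wrist_force: [-0.2, -0.2, -0.6]
grip_width: 40.5
grip_force: 40.6
[-0.01645431  0.04119268 -0.01798012]
```

No side force, so the bottle entered the cup cleanly. Now I press in small steps.

```bash
python3 -m jog '[[[0,0,-0.002,0],[0,0,0,0],[0,0,0,0],[0,0,0,0],[0,0,0,0]]]'; python3 -m jog '[[[0,0,-0.002,0],[0,0,0,0],[0,0,0,0],[0,0,0,0],[0,0,0,0]]]';  python3 -m jog '[[[0,0,-0.001,0],[0,0,0,0],[0,0,0,0],[0,0,0,0],[0,0,0,0]]]'
```

```text
time: 9.55
position: [465.7, -321.4, 96.5]
orientation: [1.845, 2.543, -0.0]
wrist_force: [0.3, -1.3, 1.5]
grip_width: 40.4
grip_force: 40.9
time: 10.05
position: [465.7, -321.4, 94.5]
orientation: [1.845, 2.543, 0.0]
wrist_force: [0.5, -0.2, 2.7]
grip_width: 40.8
grip_force: 41.0
time: 10.55
position: [465.7, -321.4, 93.4]
orientation: [1.845, 2.543, 0.0]
wrist_force: [0.6, -0.7, 3.4]
grip_width: 40.7
grip_force: 41.0
```

```bash
python3 -m jog '[[[0,0,-0.001,0],[0,0,-0.0012,0],[0,0,0,0],[0,0,0,0],[0,0,0,0],[0,0,0,0]]]'; python3 - <<'E'
from h import *
from rig import get_obs
P=[]
for k in range(12):
    b=optics.grab_frame('scene')[:,:,::-1];s=get_obs();P.append(np.r_[s['position'],s['wrist_force'],s['wrist_torque']])
print(np.mean(P,0).round(2))
cv2.imwrite('pics/scene5.png',b)
r=lambda f:cv2.resize(cv2.imread(f)[260:305,318:366],(400,375),interpolation=cv2.INTER_CUBIC)
cv2.imwrite('pics/c5.png',np.hstack([r('pics/scene4.png'),r('pics/scene5.png')]))
E
```

```text
time: 11.15
position: [465.7, -321.4, 91.2]
orientation: [1.845, 2.543, 0.0]
wrist_force: [0.7, -0.6, 4.7]
grip_width: 40.8
grip_force: 41.1
[ 4.6569e+02 -3.2140e+02  9.1200e+01  1.6800e+00 -1.0600e+00  4.8500e+00
 -2.4000e-01 -3.6000e-01  2.0000e-02]
```

View pics/c5.png

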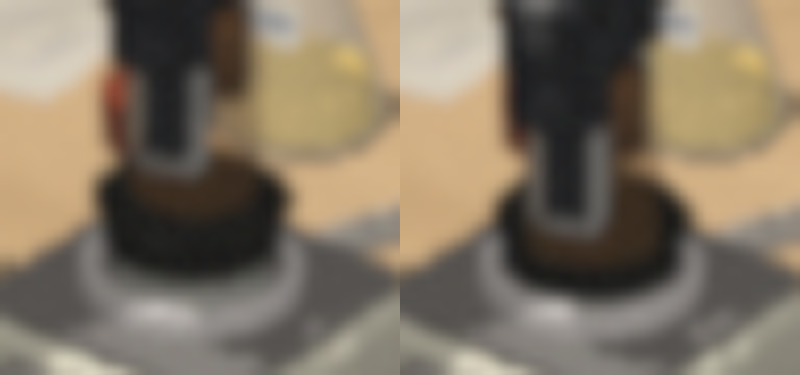

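The crop shows the bottle seated in the cup with the stem gone into the collar. The cup is about 6 mm lower and the force is about 6 N, counting the bottle's weight. Now I hold.

```bash
for i in 1 2 3 4; do python3 -m jog '[[[0,0,0,0],[0,0,0,0],[0,0,0,0],[0,0,0,0],[0,0,0,0],[0,0,0,0],[0,0,0,0],[0,0,0,0],[0,0,0,0],[0,0,0,0]]]' | grep -E 'time|pos|wrist|width'; done
```

```text
time: 12.75
position: [465.6, -321.4, 91.1]
wrist_force: [2.5, -1.7, 5.1]
grip_width: 40.8
time: 13.75
position: [465.6, -321.3, 91.2]
wrist_force: [3.0, -1.4, 5.2]
grip_width: 40.9
time: 14.75
position: [465.6, -321.3, 91.1]
wrist_force: [3.1, -2.1, 5.6]
grip_width: 40.5
time: 15.75
position: [465.6, -321.3, 91.1]
wrist_force: [1.9, -1.1, 5.0]
grip_width: 41.0
```

```bash
python3 -c "
from rig import job
print(job.close_job())"
```

```text
the job is handed in; nothing more can be done
None
```

I put the small bottle from the 'next' bay upright into the wide mixer's cup, pressed it to about 6 mm, held it there for over 4 s and handed in still gripping and pressing; depth and seating come from force and camera readings, and the hand-in gave no verdict.

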